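# Tumbler off the washstand rack onto its dish

### The job

Take the plain, empty tumbler off the rail it hangs on by lifting its hook up over the rail, and stand it upright, flat on the floor of the empty round dish. Set it down rather than letting it fall, let go of it, and leave the other hanging and standing things where they are.

Things in the scene. Friction and masses are not known exactly. Their poses are not given: they have to be found in the camera images.
- tumbler: plain round steel tumbler, open and empty, straight outside diameter 60 mm, 95 mm tall, wall 3.5 mm, about 160 g. Origin: centre of its underside, z up its axis. It hangs upright on the robot's side of the rack, in any of three places, underside 77 mm above the counter; x points across the rail away from the robot, y along the rail. A hooked strap is fixed to its +x side.
- tumbler_lip (a point): lower end of the tumbler's hook lip, 80 mm above its underside; must rise 18 mm to clear the rail. The hook is a flat strap 22 mm wide, 3 mm thick, up the tumbler's +x side (from 12 mm above the underside, back face 33 mm from the axis), bent over the rail (98 to 101 mm above the underside) and down behind it as a lip 48 to 51 mm from the axis.
- rail_mid (a point): top of the middle of the rack's upper rail, 175 mm above the counter; y along the rail, x away from the robot. The rack is fixed: rail 410 mm long, 10 mm thick, between two posts with ball ends, and a lower 8 mm bar at 105 mm height against which the straps lean. Three things hang on it, about 125 mm apart.
- dish: empty round white ceramic dish, 110 mm across the rim, 11 mm high, loose, 0.32 kg; inside a flat floor 5 mm above the counter, about 90 mm across, the wall flaring outward. Origin: centre of its underside. It lies on the counter to the left or right in front of the rack.
- dish_floor (a point): centre of the dish's inner floor, where the tumbler is to stand
- brush_holder: leave alone: toothbrush holder of the tumbler's size and metal, hanging likewise, but closed on top, with two toothbrushes standing 70 mm out of it. Origin: centre of its underside.
- basket: leave alone: shallow wire soap basket (63 x 74 mm, 35 mm deep, top 95 mm above its origin) with a soap in it, hanging likewise from the same kind of strap.
- soap_dish: leave alone: rectangular white ceramic soap dish 95 x 135 mm, 22 mm high, on the other side from the round dish. Origin: centre of its underside.
- soap: leave alone: bar of soap 50 x 80 x 24 mm lying in the soap dish. Origin: centre of its underside.
- tube_a: leave alone: small lotion tube standing on its cap, 38 mm wide, 80 mm tall, nearer the robot than the rack, right. Origin: centre of its underside.
- tube_b: leave alone: the same kind of tube, to the left. Origin: centre of its underside.
- cotton_jar: leave alone: glass jar with steel lid, 72 mm diameter, 100 mm tall, beyond the rack's left end. Origin: centre of its underside.
- pump_bottle: leave alone: ceramic pump bottle, 64 mm diameter, 170 mm tall, beyond the rack's right end. Origin: centre of its underside.
There are look-alikes about, which are no part of the job. Leave any orange look-alike of the tumbler alone.

How it is judged:
By the outcome, as a careful person would: the job done as asked, in the order asked, and still so for the second after the job is handed in, with the robot touching nothing.
It also fails if it takes over 38 s, if anything falls off the work surface, if the arm or the gripper's body presses on something with over 40 N, if the wrist force passes 120 N, or if a joint passes its speed limit or range.

### The arm

A 7-joint arm with a two-finger parallel gripper is mounted at the origin on the work surface. World frame = base frame: x ahead of the robot, y to its left, z up, the work surface at z = 0. Lengths are in mm, angles in rad, forces in N, time in s.
With the tool pointing down it reaches from about 425 to 875 mm from the base axis. Payload 9.9 kg.
Tool frame: the origin (TCP) lies at the very end of the fingers, on their centre line; the grasp point (between the pads) lies 19 mm behind it; z points along the fingers, y is the line along which they close (so a half turn about z gives the same grasp; the last joint's range is limited). The gripper opens to 85 mm and grips with 20 to 120 N. Pads are 22 mm wide; open, the fingers measure 114 mm over their backs; the gripper's body (76 mm by 85 mm) begins 54 mm behind the grasp point. The pads swing forward as they close: fully open they stand 13 mm farther back than shut.
Start: joints at [1.113, 0.576, 0.025, 1.437, -0.015, 1.129, -0.057], TCP at [246.485, -628.39, 231.289] pointing down, gripper open.
Joint ranges: [-2.76, 2.76], [-0.34, 2.15], [-1.52, 1.57], [0.19, 2.46], [-1.09, 4.23], [0.17, 1.99], [-2.82, 2.82]. Speed limits (rad/s): [2.22, 2.22, 3.01, 3.01, 3.14, 3.14, 3.14].

### API

Orientations are given as a unit quaternion [w, x, y, z].
In Python, from station import manip gives the robot as it stands.
- The arm moves only by the tool servo_tool, never from a script. Its argument "motion" is a list of rows, each an object with "dp": the shift along the tool's x, y, z in cm, a list of three; "yaw": the turn about the tool's z in degrees; "jaw": the closure, from -1 (fully open) to 1 (shut). In form: [{"dp": [dx, dy, dz], "yaw": yaw, "jaw": jaw}, ...]. A call has 1 to 12 rows; each row shifts and turns the commanded pose from where the row before left it, along the tool's axes as they then stand; what a row does not reach is not made up. A row lasts 1/12 s, in which the tool goes at most 41.7 mm and 7.16 degrees, less where a joint would pass 70% of its speed; a pose out of reach is approached as far as the arm can. A call with a gripper value outside its range is refused whole. The fingers move at their own pace and stop on an object; the grip force is fixed at half the most. Time passes only in rows, so rows that do not move let the fingers close. It gives the time, the measured TCP pose, the force, the opening and the grip force at its end, in the units of the state.
- manip.get_state(): the state, without advancing time (a new reading comes with each control period).
- manip.grab_frame(name): name is "side" or "top" or "wrist"; returns a dict with "color" (384x512x3 uint8, blue, green, red), "range_z" (384x512 float32, mm along the optical axis (not along the pixel's ray), 0 where there is no reading), "fx", "fy", "cx", "cy" (pixels), "camera_from_world" (4x4, takes a point from world to camera coordinates); the wrist camera has in their place "mount" (4x4, takes a point from camera to tool coordinates, whose origin is the TCP and whose axes are the flange's). Camera axes: x right, y up, looking along -z (the intrinsics and any distortion apply to the point x, -y, -z); pixel columns grow to the right and rows downward; lengths in mm; the calibration is good to about 2 mm. A picture is of the moment at which its call begins: read the wrist's pose just before it.
- manip.sign_off(): hands the job in; it is judged then, once.
The state is a dict: "time": time; "q": joint angles; "qvel": joint speeds; "tau": joint torques, N m; "ee_pos": TCP position; "tool_rot": TCP orientation; "ft_force": force on the tool from outside, world axes, zero at the start; "torque": the same for the moment, N m; "opening": finger opening in mm; "gripper_force": force on a finger pad.
Only numpy, scipy, OpenCV 4.12 (cv2) and the standard library are available. Lean on these libraries where they do the work, as an engineer would, in place of code of your own. Each camera call takes 0.05 s, during which the arm holds its last target. There are 200 camera calls.

## Working session

There is one attempt and no reset: what is moved stays moved. The work goes in short steps, Python scripts to look and compute and a tool call to move; the robot and the scene stay as the last step left them, time stands still between calls to the robot, and variables do not carry over. Pictures are saved under pics/ and viewed, at most 10 in all, crops included, and the job is handed in when it is done.

Besides the shell and the picture viewer there is one more tool, called after ">>>" by a JSON object that holds its "name" and its "arguments". servo_tool: Moves the arm, as the interface text tells. Its arguments: {"type":"object","properties":{"motion":{"type":"array","items":{"type":"object","properties":{"dp":{"type":"array","items":{"type":"number"}},"yaw":{"type":"number"},"jaw":{"type":"number"}}}}},"required":["motion"]}

```bash
mkdir -p pics; ls
cat > h.py <<'E'
import numpy as np, cv2
from station import manip
def world(f,u,v,d=None):
    """pixels -> world pts by depth"""
    u=np.asarray(u);v=np.asarray(v)
    z=f["range_z"][v,u] if d is None else d
    p=np.stack([(u-f["cx"])/f["fx"]*z,-(v-f["cy"])/f["fy"]*z,-z,np.ones_like(z)],-1)
    T=np.linalg.inv(np.array(f["camera_from_world"]))
    return (p@T.T)[...,:3]
def cloud(f):
    v,u=np.mgrid[0:384,0:512]
    return world(f,u,v)
E
python3 - <<'E'
from h import *
s=manip.get_state();print(s)
import pickle
fs={}
for n in("top","side"):
    fs[n]=manip.grab_frame(n)
    print(n,[k for k in fs[n]],np.array(fs[n]["camera_from_world"]).round(3).tolist())
pickle.dump(fs,open("f0.pkl","wb"))
cv2.imwrite("pics/both.png",np.vstack([cv2.resize(fs[n]["color"],(400,300)) for n in fs]))
cv2.imwrite("pics/top.png",fs["top"]["color"])
cv2.imwrite("pics/side.png",fs["side"]["color"])
E
```

```text
pics
{'time': 0.0, 'q': array([ 1.11320439,  0.57651049,  0.02483975,  1.43789169, -0.0149959 ,
        1.12902236, -0.05649416]), 'qvel': array([ 0.00074111,  0.00042874, -0.00098588,  0.00154093,  0.00081114,
        0.00014759, -0.0006789 ]), 'tau': array([ 7.21136385e-04, -7.65765238e+01,  2.25087158e+00, -2.85973209e+01,
        1.53754244e-02,  1.27943125e-02,  1.13300337e-05]), 'ee_pos': array([ 246.31638891, -627.96716987,  230.4628662 ]), 'tool_rot': array([-8.00158515e-04,  9.82581162e-01,  1.85832134e-01, -1.95448052e-04]), 'ft_force': array([0.30431778, 0.04537443, 0.01523699]), 'torque': array([0.04514648, 0.02095547, 0.00014993]), 'gripper_force': 0.0, 'opening': 85.31820109347511}
top ['color', 'range_z', 'fx', 'fy', 'cx', 'cy', 'camera_from_world'] [[0.022, -1.0, 0.02, -14.435], [0.997, 0.023, 0.073, -548.991], [-0.074, 0.018, 0.997, -1128.235], [0.0, 0.0, 0.0, 1.0]]
side ['color', 'range_z', 'fx', 'fy', 'cx', 'cy', 'camera_from_world'] [[-0.853, -0.522, -0.012, 453.119], [0.372, -0.623, 0.687, -285.479], [-0.367, 0.582, 0.726, -1247.012], [0.0, 0.0, 0.0, 1.0]]
```

View pics/top.png

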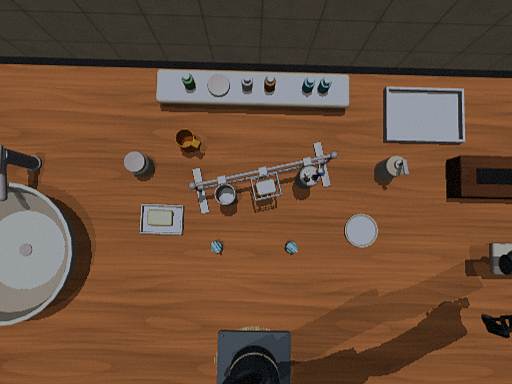

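View pics/side.png

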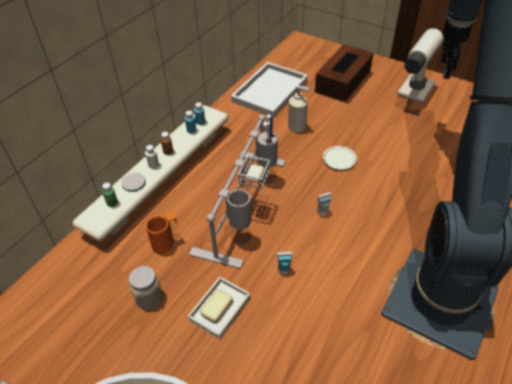

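Top view: the candidates are the open steel cup at the rail's left end (226,195; side 238,208), the brush holder (308,177, brushes on top), the orange mug (187,141) and the cotton jar (136,162). I choose (226,195). The dish is at (361,231); the disc at (218,86) sits on a shelf, so it isn't the dish.

Run:
```python
from h import *
import pickle
fs=pickle.load(open("f0.pkl","rb"))
for n in fs:
    f=fs[n];P=cloud(f);print(n,f["fx"],f["cx"],f["cy"])
    z=P[...,2]; ok=f["range_z"]>0
    v,u=np.mgrid[0:384,0:512]
    # rail
    R=(u>185)&(u<345)&(v>140)&(v<200) if n=="top" else (u>205)&(u<290)&(v>110)&(v<240)
    m=R&ok&(z>160)&(z<190)
    q=P[m]; print("hi pts",m.sum())
    if n=="top":
        # rim
        w=(abs(u-226)<18)&(abs(v-195)<18)&ok
        r=P[w&(z>158)&(z<182)]
        print("rim bbox",r.min(0),r.max(0),len(r),"floor z",np.percentile(P[w][:,2],[2,10,25,50,90]))
    b=f["color"].astype(int)
    D=(abs(u-(361 if n=="top" else 340))<24)&(abs(v-(231 if n=="top" else 158))<24)&(b.min(-1)>110)
    c,_=cv2.findContours(D.astype(np.uint8),cv2.RETR_EXTERNAL,cv2.CHAIN_APPROX_NONE)
    c=max(c,key=cv2.contourArea);e=cv2.fitEllipse(c);print("dish ellipse",e)
    # cast onto z=11 plane
    def ray(uu,vv,h):
        a=world(f,np.array([0]),np.array([0]),np.array([0.]))[0]
        T=np.linalg.inv(f["camera_from_world"]);d=T[:3,:3]@np.array([(uu-f["cx"])/f["fx"],-(vv-f["cy"])/f["fy"],-1])
        return a+d*(h-a[2])/d[2]
    print("dish",ray(*e[0],9), "depth",np.median(P[D&ok],0))
    p=np.array([ray(x,y,11) for x,y in c[:,0]]);print("dish ext",p.min(0),p.max(0))
    if n=="top":
        for a in [(193,185),(335,155),(226,186),(226,195)]: print(a,ray(*a,175).round(1))
        for a in [(217,247),(291,247),(265,187),(308,177)]: print(a,ray(*a,80).round(1))
f=fs["top"]
cr=f["color"][135:225,170:350];cv2.imwrite("pics/crop.png",cv2.resize(cr,None,fx=4.4,fy=4.4,interpolation=cv2.INTER_CUBIC))
```

```text
top 354.32823560178997 257.61569172465516 194.8846117886591
hi pts 1190
rim bbox [510.43707752  64.19145823 158.0201329 ] [584.00010132 138.48912976 179.76322667] 183 floor z [ -4.66278691  -2.76709583  -1.10894425   2.23895897 170.99252926]
dish ellipse ((360.97283935546875, 230.18313598632812), (31.869226455688477, 32.60141372680664), 157.34803771972656)
dish [ 442.19691944 -342.62098789    9.        ] depth [ 441.86109202 -343.94601717    4.87851187]
dish ext [ 387.72837963 -394.66310019   11.        ] [ 495.27951586 -289.57559679   11.        ]
(193, 185) [561.3 182.2 175. ]
(335, 155) [ 656.4 -216.5  175. ]
(226, 186) [560.6  89.9 175. ]
(226, 195) [535.3  89.2 175. ]
(217, 247) [383.4 118.7  80. ]
(291, 247) [ 388.  -106.1   80. ]
(265, 187) [569.6 -23.2  80. ]
(308, 177) [ 603.8 -155.6   80. ]
side 492.4329253533809 261.571387872862 186.80987320012593
hi pts 1205
dish ellipse ((339.43597412109375, 157.07815551757812), (23.42376708984375, 33.28131866455078), 95.87738800048828)
dish [ 442.2539533  -338.72532385    9.        ] depth [ 443.63914023 -343.76749598    4.72169894]
dish ext [ 387.74911364 -394.82608274   11.        ] [ 497.49163293 -280.30254972   11.        ]
```

View pics/crop.png

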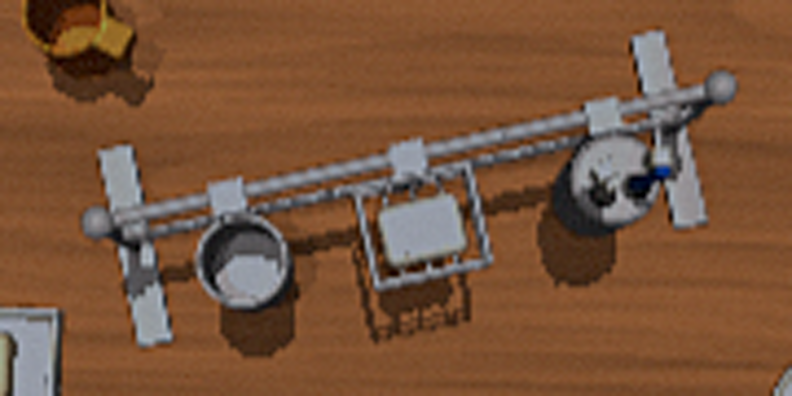

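Crop: the cup at crop (244,261) is open, empty and plain steel, hanging by a strap at (227,195). The basket is at (422,230) and the brush holder at (615,180). The rail yaw is about 13.4° and its measured length is 410 mm, matching the spec. The dish is at about (442,-343), 108 mm across, also matching.

>>> {"name": "servo_tool", "arguments": {"motion": [{"dp":[0,0,0],"yaw":4,"jaw":-1},{"dp":[0,0,0],"yaw":4,"jaw":-1},{"dp":[2,-3,0],"yaw":0,"jaw":-1},{"dp":[2,-3,0],"yaw":0,"jaw":-1},{"dp":[2,-3,0],"yaw":0,"jaw":-1},{"dp":[2,-3,0],"yaw":0,"jaw":-1},{"dp":[2,-3,0],"yaw":0,"jaw":-1},{"dp":[2,-3,0],"yaw":0,"jaw":-1},{"dp":[2,-3,0],"yaw":0,"jaw":-1},{"dp":[2,-3,0],"yaw":0,"jaw":-1},{"dp":[2,-3,0],"yaw":0,"jaw":-1},{"dp":[2,-3,0],"yaw":0,"jaw":-1}]}}

```text
time: 1.1
ee_pos: [371.5, -288.4, 231.2]
tool_rot: [-0.0, 0.993, 0.117, -0.0]
ft_force: [1.2, -0.0, 0.1]
opening: 85.7
gripper_force: 0.0
```

>>> {"name": "servo_tool", "arguments": {"motion": [{"dp":[2.3,-3.2,0],"yaw":0,"jaw":-1},{"dp":[2.3,-3.2,0],"yaw":0,"jaw":-1},{"dp":[2.3,-3.2,0],"yaw":0,"jaw":-1},{"dp":[2.3,-3.2,0],"yaw":0,"jaw":-1},{"dp":[2.3,-3.2,0],"yaw":0,"jaw":-1},{"dp":[2.3,-3.2,0],"yaw":0,"jaw":-1},{"dp":[2.3,-3.2,0],"yaw":0,"jaw":-1},{"dp":[2.3,-3.2,0],"yaw":0,"jaw":-1},{"dp":[2.3,-3.2,0],"yaw":0,"jaw":-1},{"dp":[2.3,-3.2,0],"yaw":0,"jaw":-1},{"dp":[0,0,0],"yaw":0,"jaw":-1},{"dp":[0,0,0],"yaw":0,"jaw":-1}]}}

```text
time: 2.1
ee_pos: [521.0, 77.0, 230.7]
tool_rot: [-0.0, 0.993, 0.119, -0.0]
ft_force: [-0.2, -1.1, -0.2]
opening: 85.5
gripper_force: 0.0
```

Run:
```python
from h import *
s=manip.get_state();print(s["ee_pos"],s["tool_rot"],s["q"].round(2))
f=manip.grab_frame("wrist");print(f["fx"],np.array(f["mount"]).round(2).tolist())
from scipy.spatial.transform import Rotation as R
r=s["tool_rot"];T=np.eye(4);T[:3,:3]=R.from_quat([r[1],r[2],r[3],r[0]]).as_matrix();T[:3,3]=s["ee_pos"]
f["camera_from_world"]=np.linalg.inv(T@np.array(f["mount"]))
P=cloud(f);np.save("P.npy",P);cv2.imwrite("pics/w1.png",f["color"])
# rim points by height
ok=f["range_z"]>0;m=ok&(abs(P[...,2]-172)<4)&(np.hypot(P[...,0]-536,P[...,1]-90)<36)
q=P[m]; print(m.sum(), q.min(0),q.max(0))
A=np.c_[2*q[:,:2],np.ones(len(q))];c=np.linalg.lstsq(A,(q[:,:2]**2).sum(1),rcond=None)[0]
print("centre",c[:2],"r",np.sqrt(c[2]+c[0]**2+c[1]**2))
# rail centre line
n=np.array([.973,.232]);
m=ok&(P[...,2]>170)&(P[...,2]<181)&(P[...,:2]@n-np.array([535,90])@n>33)
q=P[m];print("rail pts",m.sum(),np.percentile(q@np.r_[n,0],[5,50,95]),np.array([535,90])@n)
```

```text
[520.95021813  77.01394493 230.70555424] [-3.84241021e-04  9.92876692e-01  1.19145093e-01 -4.17915276e-04] [-0.12  0.36 -0.17  1.82  0.07  0.97 -1.64]
284.2867388436279 [[-0.0, 0.95, 0.32, 83.49], [1.0, 0.0, -0.0, -0.7], [-0.0, 0.32, -0.95, -143.72], [0.0, 0.0, 0.0, 1.0]]
1237 [510.30246365  64.59284437 168.03883313] [569.68096344 123.89903191 174.77987139]
centre [540.41440947  94.28299914] r 27.774444416675415
rail pts 7945 [576.80975236 589.91698698 596.5318837 ] 541.435
```

View pics/w1.png

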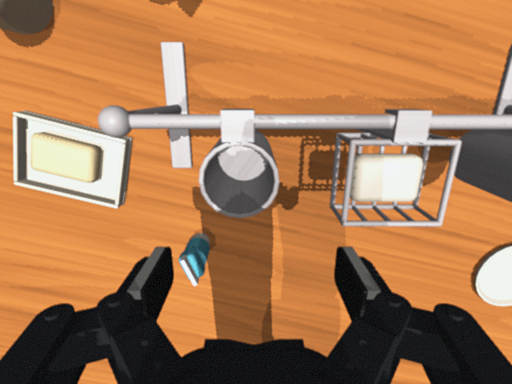

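The wrist view shows the open, empty cup at (240,178), its strap over the horizontal rail at (237,122), with free room on both sides for the fingers. The rim centre is (540,94).

>>> {"name": "servo_tool", "arguments": {"motion": [{"dp":[1.2,-0.6,0],"yaw":0,"jaw":-1},{"dp":[1.1,-0.6,0],"yaw":0,"jaw":-1},{"dp":[0,0,2],"yaw":0,"jaw":-1},{"dp":[0,0,2],"yaw":0,"jaw":-1},{"dp":[0,0,2],"yaw":0,"jaw":-1},{"dp":[0,0,2],"yaw":0,"jaw":-1},{"dp":[0,0,1.5],"yaw":0,"jaw":-1},{"dp":[0,0,1],"yaw":0,"jaw":-1},{"dp":[0,0,0],"yaw":0,"jaw":-1},{"dp":[0,0,0],"yaw":0,"jaw":-1}]}}

```text
time: 2.98
ee_pos: [540.3, 90.4, 126.4]
tool_rot: [0.0, 0.993, 0.116, -0.0]
ft_force: [0.1, -0.5, -0.1]
opening: 85.3
gripper_force: 0.0
```

>>> {"name": "servo_tool", "arguments": {"motion": [{"dp":[0,0,0],"yaw":0,"jaw":0},{"dp":[0,0,0],"yaw":0,"jaw":0.5},{"dp":[0,0,0],"yaw":0,"jaw":1},{"dp":[0,0,0],"yaw":0,"jaw":1},{"dp":[0,0,0],"yaw":0,"jaw":1},{"dp":[0,0,0],"yaw":0,"jaw":1},{"dp":[0,0,0],"yaw":0,"jaw":1},{"dp":[0,0,0],"yaw":0,"jaw":1}]}}

```text
time: 3.65
ee_pos: [541.1, 91.5, 127.7]
tool_rot: [0.0, 0.993, 0.117, 0.001]
ft_force: [-0.8, 0.1, 6.1]
opening: 59.6
gripper_force: 62.9
```

>>> {"name": "servo_tool", "arguments": {"motion": [{"dp":[0,0,-0.5],"yaw":0,"jaw":1},{"dp":[0,0,-0.5],"yaw":0,"jaw":1},{"dp":[0,0,-0.5],"yaw":0,"jaw":1},{"dp":[0,0,-0.5],"yaw":0,"jaw":1},{"dp":[0,0,-0.5],"yaw":0,"jaw":1},{"dp":[0,0,-0.5],"yaw":0,"jaw":1},{"dp":[0,0,-0.5],"yaw":0,"jaw":1},{"dp":[0,0,-0.5],"yaw":0,"jaw":1},{"dp":[0,0,-0.5],"yaw":0,"jaw":1},{"dp":[0,0,0],"yaw":0,"jaw":1},{"dp":[0,0,0],"yaw":0,"jaw":1}]}}

```text
time: 4.57
ee_pos: [540.6, 91.5, 171.6]
tool_rot: [-0.0, 0.993, 0.117, 0.0]
ft_force: [-0.3, 0.2, -1.3]
opening: 59.5
gripper_force: 65.3
```

Run:
```python
from h import *
a=manip.grab_frame("side")["color"][100:280,170:330];b=manip.grab_frame("wrist")["color"]
cv2.imwrite("pics/l1.png",np.hstack([cv2.resize(a,(400,450)),cv2.resize(b,(400,300)).__class__(0) if 0 else cv2.copyMakeBorder(cv2.resize(b,(400,300)),0,150,0,0,0)]))
```

```text
(no output)
```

View pics/l1.png

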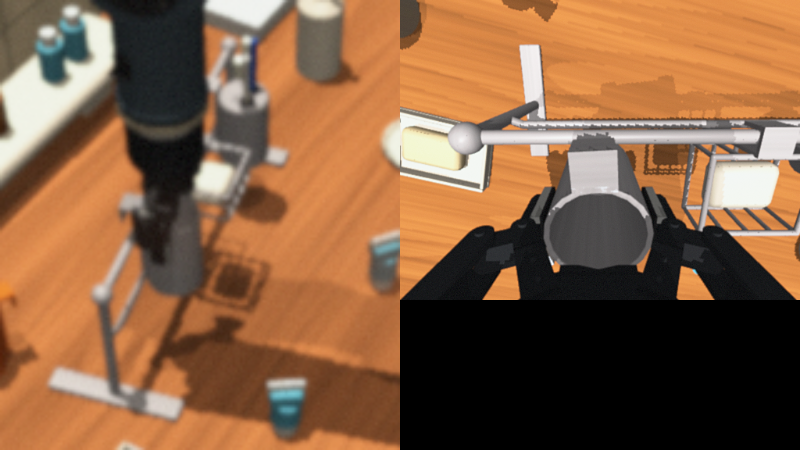

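The tumbler hangs upright in the fingers and its hook at (593,168) of the wrist half is above the rail: it rose 44 mm and needed 18. Now back off and go across.

>>> {"name": "servo_tool", "arguments": {"motion": [{"dp":[-1,0,-0.3],"yaw":0,"jaw":1},{"dp":[-1.5,0,-0.3],"yaw":0,"jaw":1},{"dp":[-1.5,0,-0.3],"yaw":0,"jaw":1},{"dp":[-1.5,0,0],"yaw":0,"jaw":1},{"dp":[-1.5,0,0],"yaw":0,"jaw":1},{"dp":[-0.5,1,0],"yaw":0,"jaw":1},{"dp":[-0.7,2,0],"yaw":0,"jaw":1},{"dp":[-0.7,2,0],"yaw":0,"jaw":1},{"dp":[-0.7,2,0],"yaw":0,"jaw":1},{"dp":[-0.7,2,0],"yaw":0,"jaw":1},{"dp":[-0.7,2,0],"yaw":0,"jaw":1},{"dp":[-0.7,2,0],"yaw":0,"jaw":1}]}}

```text
time: 5.67
ee_pos: [456.3, -63.7, 180.3]
tool_rot: [0.0, 0.993, 0.117, -0.0]
ft_force: [0.3, 0.5, -1.5]
opening: 59.7
gripper_force: 65.3
```

>>> {"name": "servo_tool", "arguments": {"motion": [{"dp":[-0.7,2.2,0],"yaw":0,"jaw":1},{"dp":[-0.7,2.2,0],"yaw":0,"jaw":1},{"dp":[-0.7,2.2,0],"yaw":0,"jaw":1},{"dp":[-0.7,2.2,0],"yaw":0,"jaw":1},{"dp":[-0.7,2.2,0],"yaw":0,"jaw":1},{"dp":[-0.7,2.2,0],"yaw":0,"jaw":1},{"dp":[-0.7,2.2,0],"yaw":0,"jaw":1},{"dp":[-0.7,2.2,0],"yaw":0,"jaw":1},{"dp":[-0.7,2.2,0],"yaw":0,"jaw":1},{"dp":[-0.7,2.2,0],"yaw":0,"jaw":1},{"dp":[0,0,0],"yaw":0,"jaw":1},{"dp":[0,0,0],"yaw":0,"jaw":1}]}}

```text
time: 6.67
ee_pos: [438.8, -293.9, 180.1]
tool_rot: [0.0, 0.993, 0.115, -0.0]
ft_force: [0.3, 0.7, -1.5]
opening: 59.4
gripper_force: 65.3
```

Run:
```python
from h import *
from scipy.spatial.transform import Rotation as R
s=manip.get_state();print(s["ee_pos"],s["q"].round(2))
r=s["tool_rot"]
T=np.eye(4);T[:3,:3]=R.from_quat([r[1],r[2],r[3],r[0]]).as_matrix();T[:3,3]=s["ee_pos"]
f=manip.grab_frame("wrist");f["camera_from_world"]=np.linalg.inv(T@np.array(f["mount"]))
P=cloud(f);ok=f["range_z"]>0
# dish rim points, tumbler rim points
q=P[ok&(P[...,2]>8)&(P[...,2]<16)&(np.hypot(P[...,0]-442,P[...,1]+343)<70)]
def fit(q):
    A=np.c_[2*q[:,:2],np.ones(len(q))];c=np.linalg.lstsq(A,(q[:,:2]**2).sum(1),rcond=None)[0]
    return c[:2],np.sqrt(c[2]+c[0]**2+c[1]**2),len(q),q.min(0).round(1),q.max(0).round(1)
print("dish",fit(q))
e=s["ee_pos"];t=P[ok&(np.hypot(P[...,0]-e[0],P[...,1]-e[1])<36)&(abs(P[...,2]-(e[2]+45))<5)]
print("tumbler",fit(t))
print("target", T[:3,:3].T@(np.array([442,-342.6,e[2]])-e))
b=manip.grab_frame("side")["color"][90:270,250:450]
cv2.imwrite("pics/d1.png",np.hstack([cv2.resize(f["color"],(400,300)),cv2.resize(b,(333,300))]))
```

```text
[ 438.79402222 -293.93886765  180.05576733] [ 0.56  0.41 -0.08  1.89  0.05  0.84 -0.89]
dish (array([ 442.96668915, -341.57844677]), np.float64(50.84283512179934), 1161, array([ 392.3, -395.8,    8. ]), array([ 496.7, -287.6,   14.4]))
tumbler (array([ 440.53926507, -293.0095479 ]), np.float64(28.490825749298114), 3672, array([ 412.1, -324.7,  220.1]), array([ 473.6, -258. ,  230. ]))
target [-8.02595826e+00  4.81016429e+01  6.51882300e-03]
```

View pics/d1.png

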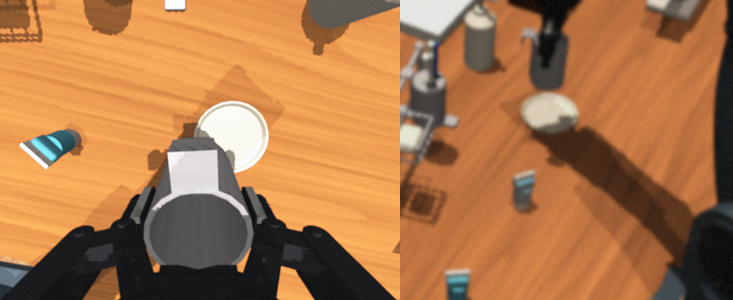

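The tumbler is upright in the grip (200,220 in the wrist half), with the dish ahead at (232,135). The wrist and fixed cameras agree on the dish centre, (443,-342).

>>> {"name": "servo_tool", "arguments": {"motion": [{"dp":[-0.3,1.6,0],"yaw":0,"jaw":1},{"dp":[-0.3,1.6,0],"yaw":0,"jaw":1},{"dp":[-0.3,1.6,0],"yaw":0,"jaw":1},{"dp":[0,0,1],"yaw":0,"jaw":1},{"dp":[0,0,2],"yaw":0,"jaw":1},{"dp":[0,0,2],"yaw":0,"jaw":1},{"dp":[0,0,2],"yaw":0,"jaw":1},{"dp":[0,0,2],"yaw":0,"jaw":1},{"dp":[0,0,1.5],"yaw":0,"jaw":1},{"dp":[0,0,0.8],"yaw":0,"jaw":1},{"dp":[0,0,0.2],"yaw":0,"jaw":1},{"dp":[0,0,0],"yaw":0,"jaw":1}]}}

```text
time: 7.77
ee_pos: [442.3, -340.3, 65.1]
tool_rot: [-0.0, 0.993, 0.117, -0.0]
ft_force: [0.2, 1.1, -1.3]
opening: 59.7
gripper_force: 65.3
```

>>> {"name": "servo_tool", "arguments": {"motion": [{"dp":[0,0,0.1],"yaw":0,"jaw":1},{"dp":[0,0,0.1],"yaw":0,"jaw":1},{"dp":[0,0,0.1],"yaw":0,"jaw":1},{"dp":[0,0,0.1],"yaw":0,"jaw":1},{"dp":[0,0,0.1],"yaw":0,"jaw":1},{"dp":[0,0,0],"yaw":0,"jaw":1}]}}

```text
time: 8.27
ee_pos: [442.1, -341.2, 60.3]
tool_rot: [0.0, 0.993, 0.117, 0.0]
ft_force: [-1.3, 0.1, -1.7]
opening: 59.7
gripper_force: 65.4
```

>>> {"name": "servo_tool", "arguments": {"motion": [{"dp":[0,0,0.1],"yaw":0,"jaw":1},{"dp":[0,0,0.1],"yaw":0,"jaw":1},{"dp":[0,0,0.1],"yaw":0,"jaw":1},{"dp":[0,0,0.1],"yaw":0,"jaw":1},{"dp":[0,0,0],"yaw":0,"jaw":1}]}}

```text
time: 8.68
ee_pos: [442.1, -341.1, 56.0]
tool_rot: [-0.0, 0.993, 0.117, -0.0]
ft_force: [-0.2, -0.8, -1.1]
opening: 59.6
gripper_force: 65.4
```

>>> {"name": "servo_tool", "arguments": {"motion": [{"dp":[0,0,0.05],"yaw":0,"jaw":1},{"dp":[0,0,0.05],"yaw":0,"jaw":1},{"dp":[0,0,0],"yaw":0,"jaw":1}]}}

```text
time: 8.93
ee_pos: [442.0, -341.1, 55.8]
tool_rot: [0.0, 0.993, 0.117, -0.0]
ft_force: [-1.7, 2.0, 5.6]
opening: 59.4
gripper_force: 65.9
```

Contact: 5.6 N upward at the expected height. Release, then rise straight up.

>>> {"name": "servo_tool", "arguments": {"motion": [{"dp":[0,0,0],"yaw":0,"jaw":0},{"dp":[0,0,0],"yaw":0,"jaw":-0.5},{"dp":[0,0,0],"yaw":0,"jaw":-1},{"dp":[0,0,0],"yaw":0,"jaw":-1},{"dp":[0,0,0],"yaw":0,"jaw":-1},{"dp":[0,0,0],"yaw":0,"jaw":-1}]}}

```text
time: 9.43
ee_pos: [442.2, -341.2, 55.3]
tool_rot: [-0.0, 0.993, 0.117, 0.0]
ft_force: [-0.6, -0.4, 0.2]
opening: 85.6
gripper_force: 0.0
```

>>> {"name": "servo_tool", "arguments": {"motion": [{"dp":[0,0,-1],"yaw":0,"jaw":-1},{"dp":[0,0,-1],"yaw":0,"jaw":-1},{"dp":[0,0,-2],"yaw":0,"jaw":-1},{"dp":[0,0,-2],"yaw":0,"jaw":-1},{"dp":[0,0,-2.5],"yaw":0,"jaw":-1},{"dp":[0,0,-2.5],"yaw":0,"jaw":-1},{"dp":[0,0,-2.5],"yaw":0,"jaw":-1},{"dp":[0,0,-2],"yaw":0,"jaw":-1},{"dp":[0,2.5,0],"yaw":0,"jaw":-1},{"dp":[0,3,0],"yaw":0,"jaw":-1},{"dp":[0,3,0],"yaw":0,"jaw":-1},{"dp":[0,2.5,0],"yaw":0,"jaw":-1}]}}

```text
time: 10.43
ee_pos: [467.8, -450.1, 212.1]
tool_rot: [0.001, 0.993, 0.117, 0.001]
ft_force: [0.6, 0.2, -0.2]
opening: 85.6
gripper_force: 0.0
```

Run:
```python
from h import *
a=manip.grab_frame("side");t=manip.grab_frame("top");P=cloud(t);ok=t["range_z"]>0
d=np.hypot(P[...,0]-442,P[...,1]+342)<70
for lo,hi in((92,108),(7,16)):
    q=P[ok&d&(P[...,2]>lo)&(P[...,2]<hi)]
    if len(q): print(lo,len(q),q.min(0).round(1),q.max(0).round(1))
cv2.imwrite("pics/e1.png",np.hstack([cv2.resize(a["color"][80:280,180:400],(440,400)),cv2.resize(t["color"][170:290,310:420],(360,400))]))
```

```text
92 140 [ 414.7 -370.2   92. ] [ 493.1 -311.1  107.9]
7 229 [ 390.7 -387.6    7. ] [ 495.2 -289.2   15.9]
```

View pics/e1.png

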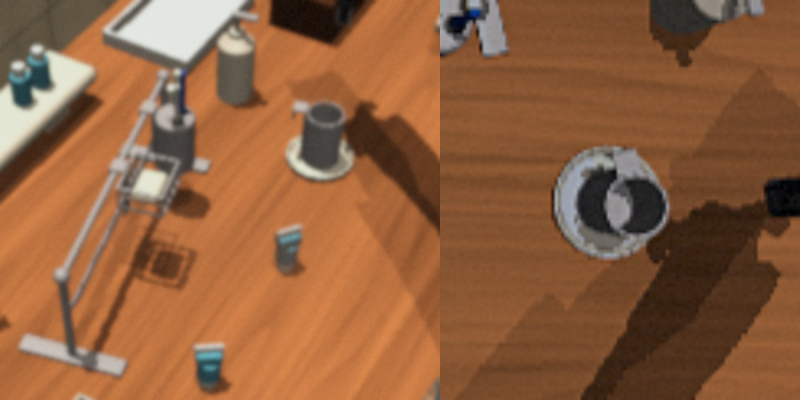

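The tumbler stands upright at the dish's centre (side half 322,137), the gripper is clear of it, and the basket, brush holder and tubes are undisturbed.

```bash
python3 -c "
from station import manip
print(manip.sign_off())"
```

```text
the job is handed in; nothing more can be done
None
```

The tumbler is off the rail and standing upright on the floor of the round dish, let go with the gripper clear; the job was handed in at about 10.5 s, and no verdict came back.

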